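# Rack the corrosion coupons and bolt down the keeper

## Task

Slide every metal coupon from the blue drying stand down into its own pair of guides in the coupon rack until it is fully home; then lay the keeper bar flat on the rack with the stud through its hole and its far end between the cheeks of the end post; then start the hex nut on the stud, which takes backing it off anticlockwise until it drops into the thread, and screw it down clockwise until it bears on the keeper. Leave the beaker, the amber bottle and the sample cup where they stand.

Things in the scene. Friction and masses are not known exactly. Their poses are not given: they have to be found in the camera images.
- coupon_steel: metal test coupon, steel-grey plate 56 mm wide (its x) x 5 mm thick (its y) x 60 mm tall, with a black grip block on top: 30 mm wide (x) x 12 mm thick (y), from 59 to 90 mm above the origin, centred. Origin: centre of the plate's bottom edge; z up. Stands upright in the drying stand at the start; 110 g. May be absent. It may face either way.
- coupon_copper: metal test coupon, copper-red plate 56 mm wide (its x) x 5 mm thick (its y) x 60 mm tall, with a black grip block on top: 30 mm wide (x) x 12 mm thick (y), from 59 to 90 mm above the origin, centred. Origin: centre of the plate's bottom edge; z up. Stands upright in the drying stand at the start; 110 g. May be absent. It may face either way.
- coupon_brass: metal test coupon, brass-yellow plate 56 mm wide (its x) x 5 mm thick (its y) x 60 mm tall, with a black grip block on top: 30 mm wide (x) x 12 mm thick (y), from 59 to 90 mm above the origin, centred. Origin: centre of the plate's bottom edge; z up. Stands upright in the drying stand at the start; 110 g. May be absent. It may face either way.
- drying_stand: blue plastic stand, base 90 (x) x 130 (y) x 8 mm, fixed to the bench; three slots 7 mm wide at y = -40, 0, +40 mm between cheeks that reach z = 29 mm hold the coupons on edge, their bottoms at z = 8 mm. Origin: centre of its underside.
- rack: coupon rack, fixed to the bench: grey base 100 (x) x 176 (y) x 10 mm, white guides, aluminium end post and stud column (radius 24 mm, top at z = 102 mm, at y = +66 mm). Origin: centre of its underside, z up. Three guide pairs, each pair facing across x, at y = -48, -16, +16 mm; a coupon's plate normal lies along the rack's y.
- slot_1 (a point): centre of the seat of the guide pair at rack y = -48 mm, z = 10 mm: where a coupon's origin lies when fully home. Axes as the rack's. Slot 8 mm wide along y, 59 mm long along x between the end webs; straight up to 40 mm above the seat, then flared lead-ins; guides and webs end 57 mm above the seat.
- slot_2 (a point): the same for the guide pair at rack y = -16 mm.
- slot_3 (a point): the same for the guide pair at rack y = +16 mm, the nearest to the stud.
- post_top (a point): top centre of the end post, rack y = -78 mm, z = 102 mm: the far end of the keeper rests here between two flared cheeks 56 mm apart (along x) that reach 18 mm above this point.
- stud_seat (a point): point on the vertical stud's axis at rack y = +66 mm, z = 110 mm: the height of the top face of a seated keeper, where the nut's origin lies when screwed fully down. Axes as the rack's. Above it the stud has a two-start right-hand thread, 28 mm wide, up to 18 mm (its flat crown), a plain pilot pin 18 mm wide up to 46 mm, and a cone to 53 mm.
- thread_crown (a point): on the stud's axis, 18 mm above stud_seat: the nut's lugs first rest on the crown, nut origin here. Backed off (anticlockwise from above) from the crown by at most 110 degrees they reach two notches, about 38 degrees of play, where the nut can drop 12 mm. Two 8 mm high dogs on the crown block clockwise turning. The thread's turn position varies, is not reported, and repeats every 180 degrees.
- thread_start (a point): on the stud's axis, 6 mm above stud_seat: the nut's origin when it has dropped into the notches. From here clockwise turning takes it under the thread and 3.3 mm lower per radian until it bears on the keeper after 105 to 140 degrees. 3.5 mm axial play and some friction: lower the nut as it turns. Axes as the rack's.
- keeper: aluminium keeper bar 50 (x) x 176 (y) x 8 mm with a 35 mm round hole centred at y = +66 mm, and on its middle a black grip block 20 (x) x 24 (y) mm that reaches 38 mm above the underside. Origin: centre of its underside, z up; 200 g. Lies flat on the bench at the start. Seated, its origin is at the rack's x = 0, y = 0, z = 102 mm and its axes are the rack's.
- hex_nut: brass hexagon nut, 42 mm across flats, 34 mm high, flats facing its own x axis and every 60 degrees from it. Origin: centre of its underside, z up, lies flat on the bench on this underside at the start; 90 g. Bore 32 mm; inside, two opposite lugs on its x axis at the bottom 5 mm, and a centring collar (bore 21 mm) from 25 to 33 mm height.
- beaker: bystander: small beaker with two plastic clips in it, 92 mm tall, loose. Origin at the centre of its underside.
- amber_bottle: bystander: amber glass reagent bottle, 43 mm wide, 94 mm tall, loose. Origin at the centre of its underside.
- sample_cup: bystander: small grey-white cup, 38 mm wide, 37 mm tall, loose. Origin at the centre of its underside.
Things that resemble listed ones, but are neither listed nor needed, are in the scene too. Of the things that look like the keeper, the larger one is meant. What is shaped like the coupon_copper but turquoise is not meant.

How it is judged (in metres and radians):
On the way, in this order (a step that is already met when the one before it is completed fails the run):
1. every coupon present is fully home in a guide pair of its own (((horizontal distance between coupon_steel and slot_1 below 0.006 m and z of coupon_steel in the frame of slot_1 below 0.004 m) or (horizontal distance between coupon_steel and slot_2 below 0.006 m and z of coupon_steel in the frame of slot_2 below 0.004 m) or (horizontal distance between coupon_steel and slot_3 below 0.006 m and z of coupon_steel in the frame of slot_3 below 0.004 m)) and angle between each of coupon_steel, coupon_copper, coupon_brass's own z axis and vertical below 0.12 rad and angle between the y axis of each of coupon_steel, coupon_copper, coupon_brass and the y axis of rack, either way round below 0.15 rad and ((horizontal distance between coupon_copper and slot_1 below 0.006 m and z of coupon_copper in the frame of slot_1 below 0.004 m) or (horizontal distance between coupon_copper and slot_2 below 0.006 m and z of coupon_copper in the frame of slot_2 below 0.004 m) or (horizontal distance between coupon_copper and slot_3 below 0.006 m and z of coupon_copper in the frame of slot_3 below 0.004 m)) and ((horizontal distance between coupon_brass and slot_1 below 0.006 m and z of coupon_brass in the frame of slot_1 below 0.004 m) or (horizontal distance between coupon_brass and slot_2 below 0.006 m and z of coupon_brass in the frame of slot_2 below 0.004 m) or (horizontal distance between coupon_brass and slot_3 below 0.006 m and z of coupon_brass in the frame of slot_3 below 0.004 m))), for 0.2 s.
2. the keeper lies flat on the rack over the stud (all of step 1 and z of keeper in the frame of rack between 0.098 and 0.105 m and horizontal distance between keeper and rack below 0.008 m and angle between keeper's own z axis and vertical below 0.05 rad and angle between the y axis of keeper and the y axis of rack, either way round below 0.08 rad), for 0.2 s.
3. the nut has dropped into the thread (z of keeper in the frame of rack between 0.098 and 0.105 m and horizontal distance between keeper and rack below 0.008 m and angle between keeper's own z axis and vertical below 0.05 rad and angle between the y axis of keeper and the y axis of rack, either way round below 0.08 rad and horizontal distance between hex_nut and stud_seat below 0.005 m and z of hex_nut in the frame of stud_seat below 0.0085 m and angle between hex_nut's own z axis and vertical below 0.1 rad), for 0.1 s.
At the end, for the whole second after the job is handed in: each coupon present in a guide pair (6 mm off centre, 4 mm off its seat, 0.12 rad tilt at most); keeper level within 3 mm of its seat, 8 mm of its place, 0.08 rad of the rack's line; nut upright on the stud, underside at most 3 mm above the keeper, at rest (all of step 2 and horizontal distance between hex_nut and stud_seat below 0.005 m and z of hex_nut in the frame of stud_seat below 0.003 m and angle between hex_nut's own z axis and vertical below 0.1 rad and linear speed of hex_nut below 0.02 m/s); the robot touches nothing.
It fails at once if the beaker is moved more than 4 cm or knocked over (distance of beaker from where it was at the start of the episode above 0.04 m or angle between beaker's own z axis and vertical above 0.5 rad).
It fails at once if the amber bottle is moved more than 4 cm or knocked over (distance of amber_bottle from where it was at the start of the episode above 0.04 m or angle between amber_bottle's own z axis and vertical above 0.5 rad).
It fails at once if the sample cup is moved more than 4 cm or knocked over (distance of sample_cup from where it was at the start of the episode above 0.04 m or angle between sample_cup's own z axis and vertical above 0.5 rad).
Of coupon_steel, coupon_copper, coupon_brass only 2 to 3 are there at a start; the rules pass over those that are not, and their reading is None.
At some moment in a run one of keeper, hex_nut may be knocked a few centimetres aside while the robot is not near it.
It also fails if it takes over 210 s, if anything falls off the work surface, if the arm or the gripper's body presses on something with over 40 N, if the wrist force passes 120 N, or if a joint passes its speed limit or range.

## Robot

A 6-joint arm with a two-finger parallel gripper is mounted at the origin on a cart in front of the work surface, level with it; the furniture and walls round the work are solid. World frame = base frame: x ahead of the robot, y to its left, z up, the work surface at z = 0. Lengths are in mm, angles in rad, forces in N, time in s.
With the tool pointing down it reaches from about 400 to 825 mm from the base axis. Payload 7 kg.
Tool frame: the origin (TCP) lies at the very end of the fingers, on their centre line; the grasp point (between the pads) lies 19 mm behind it; z points along the fingers, y is the line along which they close (so a half turn about z gives the same grasp; the last joint's range is limited). The gripper opens to 88 mm and grips with 3 to 60 N. Pads are 19 mm wide; open, the fingers measure 130 mm over their backs; the gripper's body (78 mm by 193 mm) begins 47 mm behind the grasp point.
Start: joints at [-1.042, 0.359, 0.012, 0, -1.224, -0.288], TCP at [160.948, -655.508, 205.261] pointing down, gripper open.
Joint ranges: [-3.07, 3.07], [-1.43, 2.12], [-1.02, 1.25], [-3.03, 1.67], [-3.05, -0], [-3.03, 3.03]. Speed limits (rad/s): [2.39, 2.39, 3.01, 3.14, 3.14, 3.14].

## Interface

Orientations are given as a unit quaternion [x, y, z, w].
In Python, from plant import bot gives the robot as it stands. Calls block until the motion is done:
- bot.move_ptp(position, orientation): joint-space move of the TCP to a pose.
- bot.line_to(position, velocity=150, ori=None): straight line of the TCP; ori=None keeps the orientation; velocity is the mean speed in mm/s.
- bot.move_joints(angles): joint-space move.
- bot.move_gripper(opening, force=None): finger opening in mm; force is the grip in N (None keeps the last); returns when the fingers have stopped.
- bot.pause(seconds).
- bot.solve_ik(position, orientation): joint angles nearest the present ones, or None.
- bot.read_state(): the state.
- bot.camera(name): name is "scene" or "top"; returns the picture (384x512x3 uint8, red, green, blue); there is no depth.
- bot.get_calibration(name): a dict with "fx", "fy", "cx", "cy" (pixels), "view" (4x4, takes a point from world to camera coordinates). Camera axes: x right, y up, looking along -z (the intrinsics and any distortion apply to the point x, -y, -z); pixel columns grow to the right and rows downward; lengths in mm; the calibration is good to about 2 mm. A picture is of the moment at which its call begins. get_calibration takes no time and is no camera call.
A pose or a line that the arm cannot do raises bot.Unreachable and nothing moves.
- bot.close_job(): hands the job in; it is judged then, once.
The state is a dict: "t": time; "joint_pos": joint angles; "qvel": joint speeds; "tau": joint torques, N m; "tcp_pos": TCP position; "eef_rot": TCP orientation; "contact_force": force on the tool from outside, world axes, zero at the start; "moment": the same for the moment, N m; "width": finger opening in mm; "finger_force": force on a finger pad.
Only numpy, scipy, OpenCV 4.12 (cv2) and the standard library are available. Lean on these libraries where they do the work, as an engineer would, in place of code of your own. Each camera call takes 0.05 s, during which the arm holds its last target. There are 200 camera calls.

## Working session

There is one attempt and no reset: what is moved stays moved. The work goes in short steps, each a Python script; the robot and the scene stay as the last script left them, time stands still between calls to the robot, and variables do not carry over. Pictures are saved under pics/ and viewed, at most 14 in all, crops included, and the job is handed in when it is done.

```bash
ls; mkdir -p pics; python3 - <<'E'
from plant import bot
import cv2,numpy as np
for n in("scene","top"):
    im=bot.camera(n); np.save(f"pics/{n}0.npy",im)
    cv2.imwrite(f"pics/{n}0.png",cv2.resize(im[:,:,::-1],(800,600),interpolation=cv2.INTER_CUBIC))
    c=bot.get_calibration(n); print(n,{k:(np.round(v,3).tolist() if k=="view" else v) for k,v in c.items()})
s=bot.read_state();print(s["t"],s["eef_rot"],s["contact_force"],s["width"])
E
```

```text
pics
scene {'fx': 381.9497534129586, 'fy': 381.9497534129586, 'cx': 256.46140849340685, 'cy': 194.42708156668095, 'view': [[-0.693, -0.721, -0.007, 349.832], [0.474, -0.463, 0.749, -341.025], [-0.544, 0.515, 0.662, -804.372], [0.0, 0.0, 0.0, 1.0]]}
top {'fx': 414.184470455403, 'fy': 414.184470455403, 'cx': 257.8537683841168, 'cy': 199.092752708855, 'view': [[-0.012, -1.0, 0.016, -40.705], [0.991, -0.01, 0.133, -560.513], [-0.133, 0.017, 0.991, -1354.84], [0.0, 0.0, 0.0, 1.0]]}
0.1 [-1.20092207e-01  9.92762449e-01  7.45003077e-04 -1.62778305e-04] [0.27626994 0.04287793 0.28469343] 87.29996217315143
```

View pics/scene0.png

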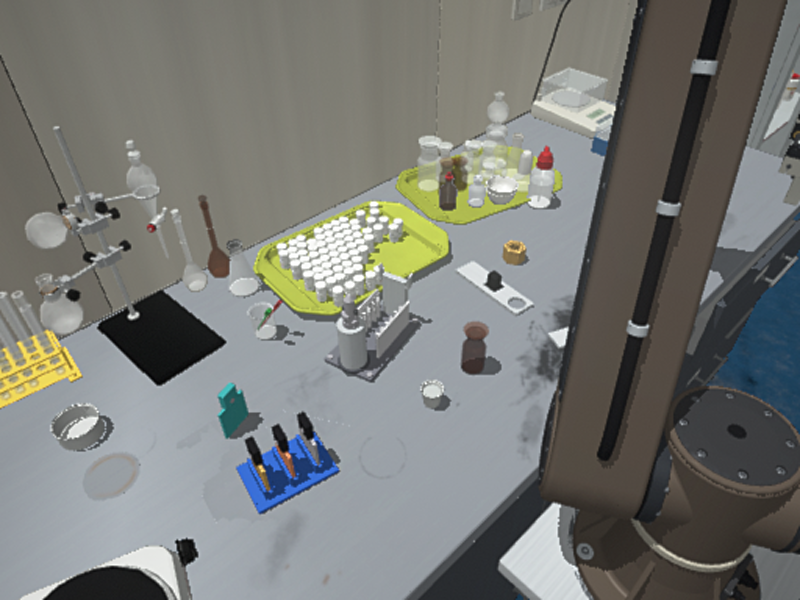

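View pics/top0.png

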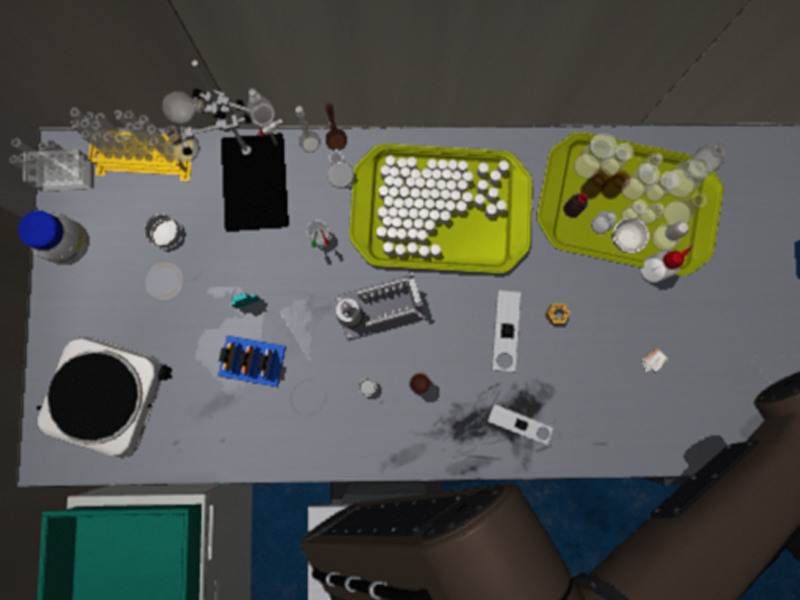

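The scene picture (800x600) shows three coupons in the blue stand at about (285,465). The rack is at (370,335) with the stud column toward the robot's left, the larger keeper at (495,287) and the nut at (515,252). In the top picture the two keeper look-alikes are at (507,330), which is larger and so the one meant, and (520,425), which is smaller. The turquoise decoy is at (245,300) and is not meant. Next I'll take enlarged crops to confirm.

```bash
cat > crop.py <<'E'
import cv2,numpy as np
def crop(im,x0,y0,x1,y1,s,g=10):
    c=cv2.resize(im[y0:y1,x0:x1,::-1],None,fx=s,fy=s,interpolation=cv2.INTER_CUBIC)
    c=np.clip(c.astype(float)*1.3+10,0,255).astype(np.uint8)
    for x in range((x0//g+1)*g,x1,g):
        cv2.line(c,(int((x-x0+.5)*s),0),(int((x-x0+.5)*s),4),(0,255,255),1); cv2.putText(c,str(x),(int((x-x0+.5)*s)-9,14),0,.33,(0,255,255),1)
    for y in range((y0//g+1)*g,y1,g):
        cv2.line(c,(0,int((y-y0+.5)*s)),(4,int((y-y0+.5)*s)),(0,255,255),1); cv2.putText(c,str(y),(6,int((y-y0+.5)*s)+3),0,.33,(0,255,255),1)
    return c
def pad(a,w,h):
    o=np.zeros((h,w,3),np.uint8); o[:a.shape[0],:a.shape[1]]=a[:h,:w]; return o
E
python3 - <<'E'
from crop import *
s=np.load("pics/scene0.npy");t=np.load("pics/top0.npy")
cv2.imwrite("pics/c1.png",crop(s,200,162,280,246,7))
a=crop(s,145,250,225,330,5);b=crop(s,285,150,347,204,6)
cv2.imwrite("pics/c2.png",np.hstack([pad(a,405,400),pad(b,380,400)]))
a=np.hstack([crop(t,205,170,280,222,5),crop(t,135,180,190,255,5)[:260]])
b=np.hstack([pad(crop(t,305,180,370,282,4),300,300),pad(crop(t,135,210,190,252,6),400,300)])
cv2.imwrite("pics/c3.png",np.vstack([pad(a,720,265),pad(b,720,330)]))
E
```

```text
(no output)
```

View pics/c1.png

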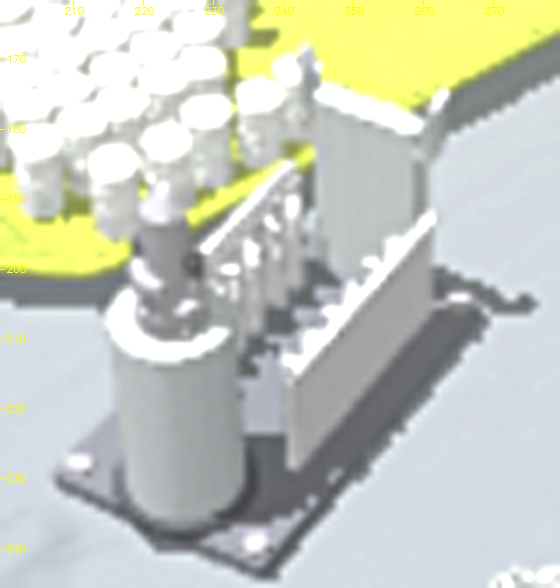

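View pics/c2.png

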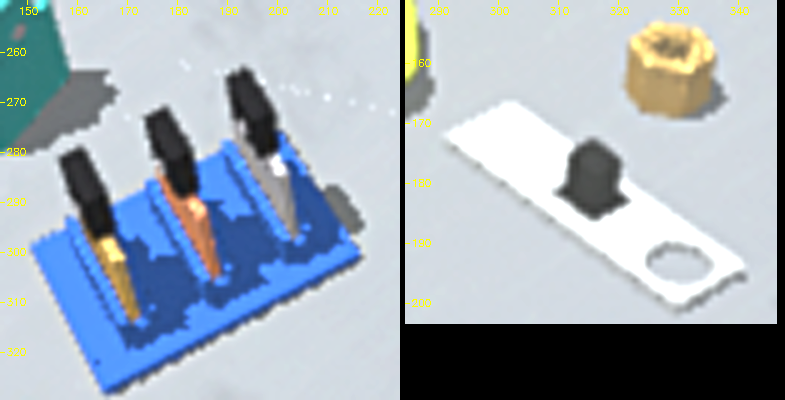

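View pics/c3.png

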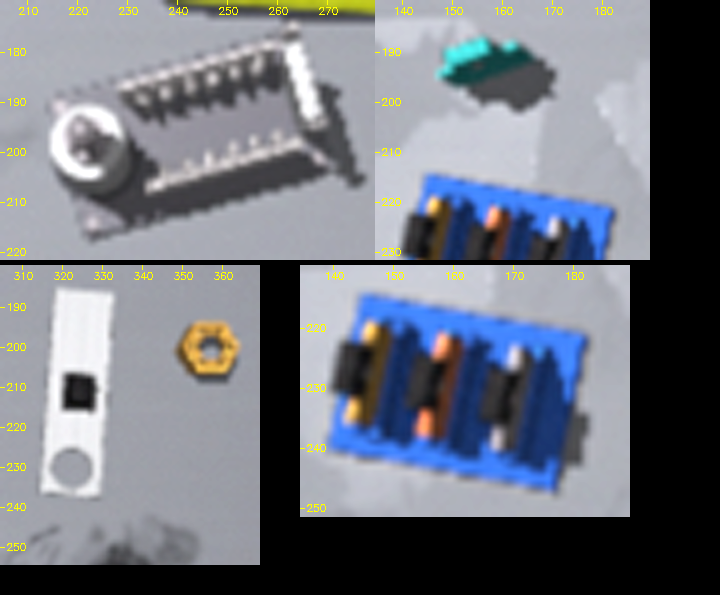

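The crops confirm it: brass, copper and steel sit in the stand at native scene pixels (159,280), (176,272) and (192,264). The rack's column top is at (224,206) scene and (222,198) top. The larger keeper's hole points toward the robot at top (322,230), and the nut is at top (357,200). Now I'll fit poses jointly from both cameras.

```bash
cat > vis.py <<'E'
import numpy as np, json
from plant import bot
from scipy.optimize import least_squares
C={n:bot.get_calibration(n) for n in("scene","top")}
def proj(n,P):
    c=C[n]; V=np.array(c["view"]); p=np.atleast_2d(P)@V[:3,:3].T+V[:3,3]
    return np.c_[c["cx"]+c["fx"]*p[:,0]/-p[:,2], c["cy"]-c["fy"]*p[:,1]/-p[:,2]]
def T(q,P):  # q=x,y,yaw
    c,s=np.cos(q[2]),np.sin(q[2]); P=np.atleast_2d(np.array(P,float))
    return np.c_[q[0]+c*P[:,0]-s*P[:,1], q[1]+s*P[:,0]+c*P[:,1], P[:,2]]
def fit(obs,q0):  # obs: (cam,(local xyz),(u,v),weight)
    def r(q): return np.concatenate([w*(proj(n,T(q,l))[0]-uv) for n,l,uv,w in obs])
    s=least_squares(r,q0,loss="soft_l1",x_scale=[10,10,.1]); return s.x,r(s.x).reshape(-1,2)
def back(n,uv,z):
    return least_squares(lambda q: proj(n,[q[0],q[1],z])[0]-uv,[500,0]).x
E
python3 - <<'E'
from vis import *
np.set_printoptions(precision=2,suppress=True)
S,Tp="scene","top"
rack=[(S,(0,66,102),(224.2,206.5),1),(Tp,(0,66,102),(222.1,197.9),1),(Tp,(0,-78,102),(265.3,185.9),1),
(Tp,(0,-16,67),(247.3,192.3),1),(S,(0,-78,120),(253.4,171.5),.7)]
q,r=fit(rack,[550,0,-.2]);print("rack",q,q[2]*57.3);print(r)
for n in(S,Tp):
  for l in [(50,88,0),(-50,88,0),(50,88,10),(-50,88,10),(0,66,163),(0,-78,102),(32,26,67),(32,-58,67)]: print(n,l,proj(n,T(q,l))[0])
# stand corners: label order independent: yaw guess from image
st=[(Tp,(45,65,8),(144.8,214.5),1),(Tp,(45,-65,8),(182.5,220.7),1),(Tp,(-45,-65,8),(177.3,247.3),1),(Tp,(-45,65,8),(139.5,240),1),
(S,(45,65,8),(151.1,298.5),.0),(S,(-45,65,8),(166.1,327),.0)]
q,r=fit(st,[440,250,-.1]);print("stand",q);print(r)
for l in [(45,65,8),(45,-65,8),(-45,-65,8),(-45,65,8),(-45,65,0)]: print(l,proj(S,T(q,l))[0])
for y,s,t in((40,(159.1,280.1),(142.2,226.3)),(0,(175.9,272.5),(155.5,228.7)),(-40,(192.5,263.9),(167.3,230.5))):
  print(T(q,(0,y,98)),proj(S,T(q,(0,y,98)))[0]-s,proj(Tp,T(q,(0,y,98)))[0]-t, "tri",back(S,s,98),back(Tp,t,98))
E
```

```text
rack [573.84   3.68   0.26] 15.013490838376217
[[-0.15  0.1 ]
 [ 0.34 -0.1 ]
 [ 0.37 -0.01]
 [-0.08  0.32]
 [-0.55  0.39]]
scene (50, 88, 0) [207.32 231.31]
scene (-50, 88, 0) [236.94 245.12]
scene (50, 88, 10) [206.99 228.86]
scene (-50, 88, 10) [236.79 242.67]
scene (0, 66, 163) [222.52 189.01]
scene (0, -78, 102) [252.7 177. ]
scene (32, 26, 67) [223.61 203.25]
scene (32, -58, 67) [240.  186.5]
top (50, 88, 0) [214.56 189.71]
top (-50, 88, 0) [222.09 217.47]
top (50, 88, 10) [214.31 189.26]
top (-50, 88, 10) [221.88 217.21]
top (0, 66, 163) [221.06 195.09]
top (0, -78, 102) [265.67 185.89]
top (32, 26, 67) [232.36 186.77]
top (32, -58, 67) [256.86 180.04]
stand [459.8  281.77  -0.19]
[[ 0.14 -0.28]
 [ 0.01  0.13]
 [-0.03 -0.23]
 [-0.12  0.38]
 [-0.   -0.  ]
 [-0.    0.  ]]
(45, 65, 8) [150.61 298.46]
(45, -65, 8) [199.78 273.68]
(-45, -65, 8) [217.1  299.67]
(-45, 65, 8) [165.74 327.71]
(-45, 65, 0) [166.32 329.57]
[[467.18 321.09  98.  ]] [2.29 4.23] [0.31 0.45] tri [480.07 318.52] [468.62 322.1 ]
[[459.8  281.77  98.  ]] [2.46 3.45] [-0.6   0.24] tri [471.35 280.27] [460.52 279.9 ]
[[452.42 242.46  98.  ]] [2.19 3.98] [0.   0.62] tri [464.94 239.23] [454.39 242.5 ]
```

```bash
cat > arm.py <<'E'
from vis import *
from scipy.spatial.transform import Rotation as R
RACK=np.array([573.84,3.68,.262]); STAND=np.array([459.8,281.77,-.19])
def quat(psi):  # tool down, closing axis at angle psi
    y=np.array([np.cos(psi),np.sin(psi),0]); z=np.array([0,0,-1.]); return R.from_matrix(np.c_[np.cross(y,z),y,z]).as_quat()
def best(p,psi,step=np.pi):  # psi variant leaving joint 6 nearest mid-range
    o=[]
    for k in range(-3,4):
        j=bot.solve_ik(list(p),list(quat(psi+k*step)))
        if j is not None: o.append((abs(j[5]),psi+k*step))
    return min(o)[1]
def F(): return np.array(bot.read_state()["contact_force"])
def down(p,z,f=12,v=40,step=3,up=False):  # guarded vertical move, returns reached z
    p=list(p); f0=F(); zz=bot.read_state()["tcp_pos"][2]
    while zz>z+.01:
        zz=max(z,zz-step); bot.line_to([p[0],p[1],zz],velocity=v)
        d=F()-f0
        if np.linalg.norm(d)>f: print("contact z",zz,"dF",d.round(1)); return zz
    print("reached",zz,"dF",(F()-f0).round(1)); return zz
E
cat > coupon.py <<'E'
from arm import *
import sys
H=63
def pick(ys):
    p=T(STAND,(0,ys,8+H))[0]; psi=best(p,STAND[2]); q=list(quat(psi))
    bot.move_gripper(46,25); bot.move_ptp([p[0],p[1],200],q); down(p,p[2],f=8,v=80,step=20)
    bot.move_gripper(20,25); s=bot.read_state(); print("grip",s["width"],s["finger_force"],s["contact_force"].round(1) if hasattr(s["contact_force"],"round") else s["contact_force"])
    bot.line_to([p[0],p[1],255],velocity=120); print("lifted",bot.read_state()["width"])
def over(yr,off=0,z=255):
    p=T(RACK,(0,yr+off,0))[0]; psi=best([p[0],p[1],z],RACK[2]); bot.move_ptp([p[0],p[1],z],list(quat(psi))); return p
E
python3 - <<'E'
from coupon import *
for y in(-48,-16,16):
    p=T(RACK,(0,y,10+H))[0]; print(p,best(p,RACK[2]),np.round(bot.solve_ik(list(p),list(quat(best(p,RACK[2])))),2))
pick(40); p=over(-48); down(p,10+57+H+6,v=100,step=60)
import cv2
from crop import crop,pad
s=bot.camera("scene");t=bot.camera("top");np.save("pics/s1.npy",s)
cv2.imwrite("pics/c4.png",np.hstack([pad(crop(s,195,120,285,246,4.5),410,570),pad(crop(t,205,160,285,222,4.5),365,570)]))
print(bot.read_state()["t"])
E
```

```text
[586.27261519 -42.68194646  73.        ] 3.403592653589793 [ 0.26  0.33 -0.35  0.   -0.88  0.  ]
[577.98420506 -11.77398215  73.        ] -9.162777960769379 [ 0.32  0.32 -0.38  0.   -0.87 -0.06]
[569.69579494  19.13398215  73.        ] -9.162777960769379 [ 0.38  0.31 -0.39  0.   -0.87 -0.11]
reached 71.0 dF [ 0.  -1.  -0.4]
grip 28.964880236386364 24.999814331531525 [ 0.8 -0.6  0.5]
lifted 29.535890252653665
reached 136 dF [ 0.2 -0.5  0.3]
12.3417
```

View pics/c4.png

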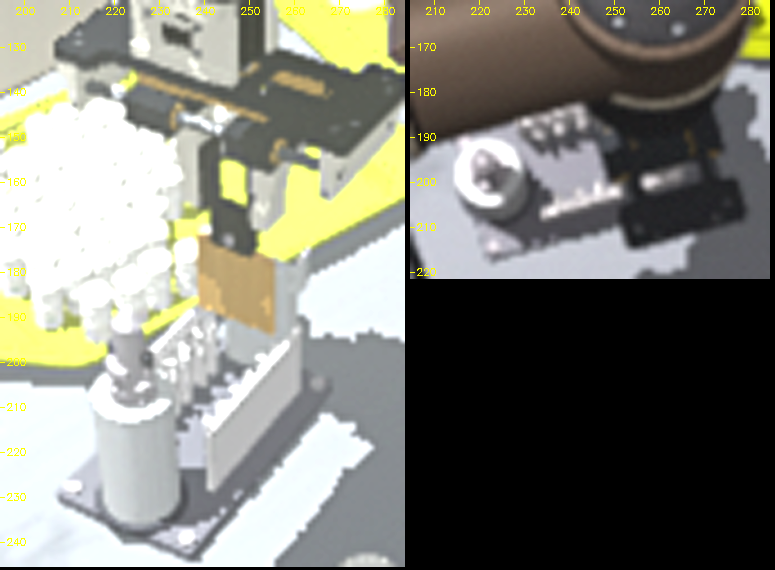

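The brass coupon is held upright over slot 1, with its bottom corners at scene (238,187) and (254,193). I'll check that against the model and insert it under a force guard.

```bash
cat >> coupon.py <<'E'
def insert(yr,off=0):
    p=over(yr,off); down(p,10+57+H+4,v=150,step=200)
    z=down(p,10+H+.5,f=10,v=50,step=3)
    print("coupon bottom above seat",z-H-10)
    return z
def release():
    s=bot.read_state(); p=s["tcp_pos"]; bot.move_gripper(42); bot.line_to([p[0],p[1],max(200,p[2])],velocity=150); print("t",bot.read_state()["t"])
E
python3 - <<'E'
from coupon import *
for l in[(28,-48,73),(-28,-48,73),(28,-48,133),(-28,-48,133)]: print(proj("scene",T(RACK,l))[0].round(1))
z=insert(-48)
E
```

```text
[239.2 187.3]
[255.7 193.8]
[238.4 171. ]
[255.5 177.4]
reached 134 dF [ 0.2 -0.4  1.2]
reached 73.5 dF [ 0.3  0.2 -1. ]
coupon bottom above seat 0.5
```

```bash
python3 - <<'E'
from coupon import *
release()
pick(0); z=insert(-16)
if z<10+H+2: release()
else: raise SystemExit
pick(-44); z=insert(16,-4)
if z<10+H+2: release()
E
```

```text
t 20.5917
reached 71.0 dF [ 0.5 -0.5 -1.1]
grip 28.802772193069778 25.000197887420654 [ 0.3 -0.3  1.6]
lifted 28.890671746370984
reached 134 dF [-0.4  1.3  0.6]
reached 73.5 dF [-0.7 -1.2 -0.9]
coupon bottom above seat 0.5
t 35.9417
reached 71.0 dF [-0.3 -0.2  0.4]
grip 28.921872486277667 25.00011295080185 [-1.5  0.3  2.3]
lifted 29.026442847906566
reached 134 dF [ 1.2 -0.1 -0.2]
reached 73.5 dF [-0.2 -0.5 -0.4]
coupon bottom above seat 0.5
t 50.8667
```

```bash
python3 - <<'E'
from coupon import *
import cv2
from crop import crop,pad
bot.move_ptp([400,330,300],list(quat(best([400,330,300],0))))
s=bot.camera("scene");t=bot.camera("top");np.save("pics/s2.npy",s);np.save("pics/t2.npy",t)
a=np.hstack([pad(crop(s,200,162,280,246,4.5),365,400),pad(crop(s,285,145,350,204,6),400,400)])
b=np.hstack([pad(crop(t,205,170,280,222,4),300,200),pad(crop(t,305,180,370,245,3),300,200)])
cv2.imwrite("pics/c5.png",np.vstack([a,pad(b,765,200)]))
E
```

```text
(no output)
```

View pics/c5.png

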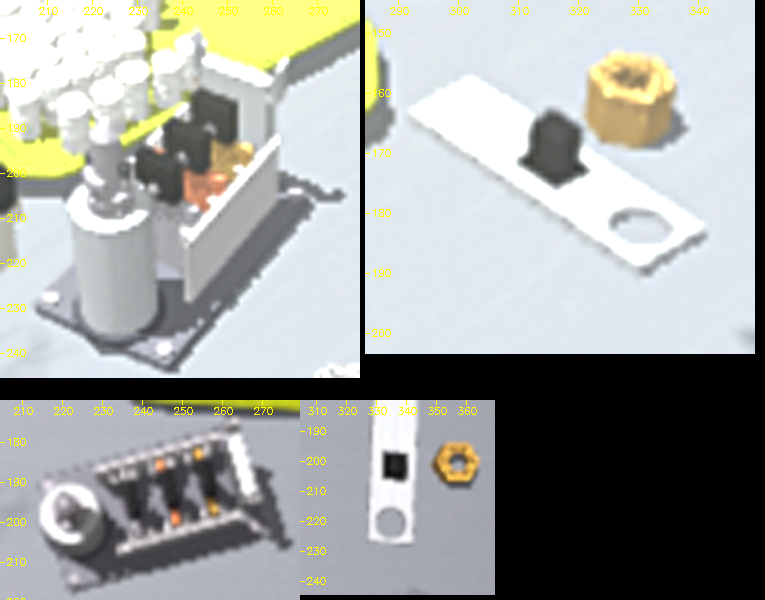

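The keeper has been knocked about 40 mm toward the nut, to hole centre scene (330.5,182) and top (335,220). The coupons all sit level in the rack. Fitting the new keeper and nut poses.

```bash
python3 - <<'E'
from arm import *
np.set_printoptions(precision=2,suppress=True)
S,Tp="scene","top"
k=[(S,(25,-88,8),(291.7,162.8),1),(S,(-25,-88,8),(302.3,157),1),(S,(25,88,8),(330.3,188.5),1),(S,(-25,88,8),(341.5,183.2),1),(S,(0,66,8),(330.5,182.2),1),(S,(0,0,38),(316.2,164.8),.7),
(Tp,(0,66,8),(334.8,220.2),1),(Tp,(25,88,8),(327.5,226.5),1),(Tp,(-25,88,8),(341.5,227.2),1),(Tp,(0,0,30),(336.2,201.5),.7)]
q,r=fit(k,[540,-260,1.57]);print("keeper",q);print(r)
print("nut",back(S,(328.7,157.3),34),back(Tp,(356.8,200.8),34))
pk=[q[0],q[1],14]; pr=T(RACK,(0,0,116))[0]
for n in range(-2,3):
    a=q[2]+np.pi/2+n*np.pi; b=a+RACK[2]-q[2]
    j=bot.solve_ik(pk,list(quat(a)));l=bot.solve_ik(list(pr),list(quat(b)))
    print(n,j is not None and np.round(j,2),l is not None and np.round(l,2))
E
```

```text
keeper [ 552.35 -316.02    1.49]
[[ 0.03  0.09]
 [ 0.01  0.39]
 [-0.29  0.37]
 [-0.75 -0.8 ]
 [-0.22 -0.02]
 [ 0.1   0.19]
 [ 0.14  0.53]
 [-0.16  0.1 ]
 [ 0.43  0.49]
 [ 0.69 -0.47]]
nut [ 554.08 -383.44] [ 551.24 -381.75]
-2 [-0.21  0.47 -0.3   0.   -0.8   0.13] [ 0.35  0.27 -0.34  0.   -0.97 -1.66]
-1 [-0.21  0.47 -0.3   0.   -0.8  -3.01] [ 0.35  0.27 -0.34  0.   -0.97  1.49]
0 [-0.21  0.47 -0.3   0.   -0.8   0.13] [ 0.35  0.27 -0.34  0.   -0.97 -1.66]
1 [-0.21  0.47 -0.3   0.   -0.8  -3.01] [ 0.35  0.27 -0.34  0.   -0.97  1.49]
2 [-0.21  0.47 -0.3   0.   -0.8   0.13] [ 0.35  0.27 -0.34  0.   -0.97 -1.66]
```

```bash
python3 - <<'E'
from arm import *
K=np.array([552.35,-316.02,1.49]); h=13
a=K[2]+np.pi/2; b=RACK[2]+np.pi/2
bot.move_gripper(44,35)
bot.move_ptp([K[0],K[1],230],list(quat(a)))
import cv2
from crop import crop
cv2.imwrite("pics/k1.png",crop(bot.camera("scene"),285,130,350,204,8))
down(K,h,f=8,v=100,step=30)
bot.move_gripper(18,35); s=bot.read_state(); print("grip",s["width"],s["finger_force"])
bot.line_to([K[0],K[1],230],velocity=120); print(bot.read_state()["width"],F())
p=T(RACK,(0,0,0))[0]
bot.move_ptp([p[0],p[1],230],list(quat(b)))
down(p,163+6+h,v=80,step=100)
bot.pause(.3)
s=bot.camera("scene");t=bot.camera("top")
from crop import pad
cv2.imwrite("pics/c6.png",np.hstack([pad(crop(s,195,130,285,246,5),455,600),pad(crop(t,195,150,285,222,3.6),330,600)]))
print(bot.read_state()["t"])
E
```

```text
reached 13 dF [-0.3 -0.4  0.6]
grip 23.178643523419925 35.00052988529205
22.936700381979115 [-0.1084608   0.6469932  -2.80441975]
reached 182 dF [-0.4  0.1 -0.9]
63.6417
```

View pics/c6.png

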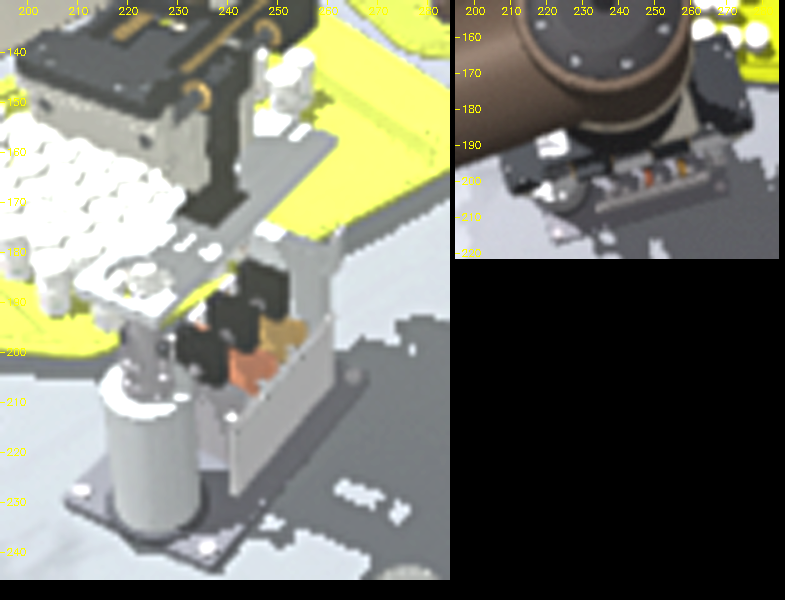

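The keeper hovers over the stud, with its corners at scene (225.1,193.9), (209.5,185.5) and (261.5,157.5) and its hole at (223.7,185). I'll check the offset from the model and then lower it.

```bash
python3 - <<'E'
from arm import *
np.set_printoptions(precision=2,suppress=True)
obs=[("scene",(0,66,177),(223.7,185.1),1),("scene",(-25,88,177),(225.1,193.9),1),("scene",(25,88,177),(209.5,185.5),1),("scene",(-25,-88,177),(261.5,157.5),1)]
q,r=fit(obs,RACK);c,s=np.cos(RACK[2]),np.sin(RACK[2]);d=q[:2]-RACK[:2]
print(q,r,"in rack axes",c*d[0]+s*d[1],-s*d[0]+c*d[1])
p=T(RACK,(0,0,0))[0]
z=down(p,102+13+.5,f=7,v=50,step=3)
E
```

```text
[572.37   4.02   0.26] [[-1.23  0.01]
 [ 0.65 -0.42]
 [-0.36  1.24]
 [ 0.77 -0.7 ]] in rack axes -1.3356288073131855 0.7133545238800965
reached 115.5 dF [-0.6  0.6 -0.5]
```

```bash
python3 - <<'E'
from arm import *
p=bot.read_state()["tcp_pos"]
bot.move_gripper(44); bot.line_to([p[0],p[1],240],velocity=150)
bot.move_ptp([400,0,330],list(quat(best([400,0,330],0))))
import cv2
from crop import crop,pad
s=bot.camera("scene");t=bot.camera("top")
a=pad(crop(s,195,145,285,240,4),360,380)
b=np.hstack([pad(crop(s,305,140,350,185,8,5),360,360)])
c=np.hstack([pad(crop(t,335,180,377,222,5,5),210,215),pad(crop(t,205,165,285,222,2.6),210,215)])
o=np.zeros((600,725,3),np.uint8);o[:380,:360]=a;o[:360,362:722]=b;o[382:597,:420]=c
cv2.imwrite("pics/c7.png",o);print(bot.read_state()["t"])
E
```

```text
72.1583
```

View pics/c7.png

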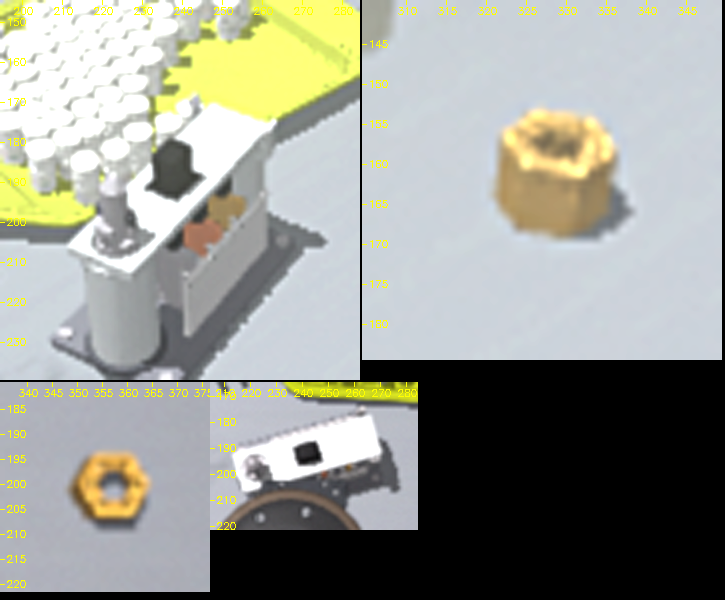

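The keeper is seated flat, with the stud through the hole and the far end in the post. The nut hasn't moved, at scene (328.9,157.4) and top (356.5,200.5), with corners left and right, so its flats face world x. I'll grip it twice at 60° to centre it, then lower it onto the stud under guard.

```bash
cat > nut.py <<'E'
from arm import *
h=7
N=np.array([552.7,-382.6]); ST=T(RACK,(0,66,110))[0]
def at(xy,z,psi,v=60): bot.line_to([xy[0],xy[1],z],velocity=v,ori=list(quat(psi)))
E
python3 - <<'E'
from nut import *
a=best([*N,h],0,np.pi/3); bs=[x for x in(a+np.pi/3,a-np.pi/3)]
js=[bot.solve_ik([*N,h],list(quat(x))) for x in bs]; b=bs[int(np.argmin([9 if j is None else abs(j[5]) for j in js]))]
print(a,b,np.round(js,2))
bot.move_gripper(62,8); bot.move_ptp([*N,150],list(quat(a))); down(N,h,f=8,v=100,step=30)
bot.move_gripper(35,8); print("w1",bot.read_state()["width"]); bot.move_gripper(62)
bot.move_ptp([*N,h],list(quat(b)))
bot.move_gripper(35,30); s=bot.read_state();print("w2",s["width"],s["finger_force"])
bot.line_to([*N,250],velocity=150); print(bot.read_state()["width"])
# stud: joint 6 near 0.25
o=[]
for k in np.arange(-3.1,3.1,.05):
    j=bot.solve_ik([ST[0],ST[1],135],list(quat(k)))
    if j is not None: o.append((abs(j[5]-.25),k,j[5]))
print(sorted(o)[:4])
psi=min(o)[1]; open("psi.txt","w").write(str(psi))
bot.move_ptp([ST[0],ST[1],250],list(quat(psi)))
down(ST,163+4+h,v=100,step=100)
bot.pause(.3);print(F())
z=down(ST,128+h-1,f=5,v=30,step=2); print("nut above seat",z-h-110, bot.read_state()["t"])
E
```

```text
3.141592653589793 2.0943951023931957 [[-0.32  0.53 -0.21  0.   -0.83  1.36]
 [-0.32  0.53 -0.21  0.   -0.83 -0.73]]
reached 7 dF [0.1 0.5 1.3]
w1 41.947862661590655
w2 41.338136760435475 29.999919533729553
41.496982778924966
[(np.float64(0.022021280212554117), np.float64(-2.4000000000000026), np.float64(0.2720212802125541)), (np.float64(0.027978719787445705), np.float64(-2.4500000000000024), np.float64(0.2220212802125543)), (np.float64(0.07202128021255394), np.float64(-2.3500000000000028), np.float64(0.32202128021255394)), (np.float64(0.07797871978744553), np.float64(-2.500000000000002), np.float64(0.17202128021255447))]
reached 174 dF [ 0.8 -0.7  0.5]
[-0.20072467 -0.78169643 -1.94939272]
contact z 134.43949420090206 dF [-1.5  0.7  5.6]
nut above seat 17.43949420090206 88.7333
```

```bash
python3 - <<'E'
from nut import *
psi=float(open("psi.txt").read()); s=bot.read_state(); z=s["tcp_pos"][2]; xy=ST[:2]
f0=-1.95; top=z; d=0; log=[]
while d<122 and z>top-9:
    d+=5; at(xy,z,psi+np.radians(d),v=30)
    n=0
    while F()[2]-f0<5 and z>116+h and n<14: z-=1; n+=1; at(xy,z,psi+np.radians(d),v=30)
    if F()[2]-f0>10: z+=.5; at(xy,z,psi+np.radians(d),v=30)
    s=bot.read_state(); log.append((d,round(z-h-110,1),*np.round(s["contact_force"],1),round(float(np.array(s["moment"])[2]),2)))
for l in log: print(*l)
open("psi.txt","w").write(str(psi+np.radians(d)));print(bot.read_state()["t"],bot.read_state()["width"])
E
```

```text
5 16.9 -2.0 -0.1 7.2 0.03
10 16.9 -2.1 -0.5 7.3 0.05
15 16.9 -2.1 0.8 6.4 0.02
20 16.9 -3.2 1.0 6.9 0.02
25 16.9 -2.0 1.9 6.3 -0.02
30 16.9 -1.8 0.7 5.6 -0.04
35 16.9 -1.0 1.3 6.0 -0.06
40 16.9 -0.4 1.0 4.2 0.05
45 5.9 -0.2 1.1 -0.8 0.02
93.9833 41.475840362716355
```

The nut dropped into the notches, about 6 mm above its seat. Now I'll screw it down clockwise, lowering it with force feedback.

```bash
python3 - <<'E'
from nut import *
psi=float(open("psi.txt").read()); z=bot.read_state()["tcp_pos"][2]; xy=ST[:2]
f0=-1.95; d=0; log=[]
while d<150:
    d+=5; z-=3.3*np.radians(5); at(xy,z,psi-np.radians(d),v=15)
    for _ in range(4):
        f=F()[2]-f0
        if f>8: z+=.4
        elif f<-8: z-=.4
        else: break
        at(xy,z,psi-np.radians(d),v=15)
    s=bot.read_state(); m=float(np.array(s["moment"])[2]); log.append((d,round(z-h-110,1),*np.round(s["contact_force"],1),round(m,2),round(s["width"],1)))
    if abs(m)>1.2 or np.linalg.norm(s["contact_force"])>30: print("stop"); break
for l in log: print(*l)
open("psi.txt","w").write(str(psi-np.radians(d)));print(bot.read_state()["t"])
E
```

```text
5 5.7 -0.6 0.2 1.2 -0.06 41.0
10 5.4 -0.4 0.5 4.6 -0.04 41.0
15 5.1 -2.0 0.4 5.1 0.01 41.5
20 5.2 -1.4 0.2 5.8 -0.02 41.5
25 4.9 -1.9 0.4 5.8 -0.0 41.3
30 4.7 -0.5 0.5 2.8 -0.05 41.3
35 4.4 0.5 0.5 -0.6 -0.05 41.1
40 4.1 -0.5 0.2 -0.3 -0.02 41.4
45 3.8 0.2 0.8 -1.2 -0.04 41.4
50 3.5 0.4 -0.3 -0.5 0.02 41.4
55 3.2 0.3 0.1 0.1 0.0 41.4
60 2.9 -0.3 0.7 -1.0 0.04 41.6
65 2.6 -0.8 0.2 -1.3 0.0 41.4
70 2.4 0.5 0.5 -1.2 0.04 41.5
75 2.1 -0.4 0.3 -0.8 0.0 41.3
80 1.8 0.2 -0.2 -1.1 -0.01 41.4
85 1.5 0.2 0.0 -0.8 -0.01 41.4
90 1.2 0.2 0.5 -0.7 -0.0 41.4
95 0.9 1.0 -1.0 -0.6 -0.06 41.6
100 0.6 0.5 -0.1 1.1 -0.01 41.3
105 0.3 -0.1 -0.7 4.0 -0.07 41.3
110 0.0 -0.1 -0.5 5.5 -0.04 41.6
115 0.6 1.4 -0.6 4.7 0.01 41.3
120 0.7 1.5 1.2 4.5 0.0 41.6
125 1.2 1.2 5.9 2.8 0.03 41.5
130 0.9 0.5 5.9 3.9 0.3 41.4
135 1.0 -1.3 5.3 4.8 0.73 41.4
140 1.1 -4.4 3.9 5.8 1.01 41.9
145 1.6 -6.4 1.7 5.3 1.08 42.9
150 2.1 -7.7 1.0 5.0 1.09 43.7
104.4833
```

The torque rose to about 1 N·m from 135° on, so the nut bears on the keeper. I'll release, back away and check.

```bash
python3 - <<'E'
from arm import *
p=bot.read_state()["tcp_pos"]
bot.move_gripper(54); bot.line_to([p[0],p[1],260],velocity=120)
bot.move_ptp([400,-150,330],list(quat(best([400,-150,330],0))))
import cv2
from crop import crop,pad
s=bot.camera("scene");t=bot.camera("top")
cv2.imwrite("pics/c8.png",np.hstack([pad(crop(s,195,155,285,245,5),455,455),pad(crop(t,205,170,285,222,4),320,455)]))
print(bot.read_state()["t"],proj("scene",T(RACK,[(0,66,144),(0,66,110),(0,66,147)])))
E
```

```text
107.6833 [[223.00894745 194.64142216]
 [223.85853778 204.37075194]
 [222.93209903 193.76137023]]
```

View pics/c8.png

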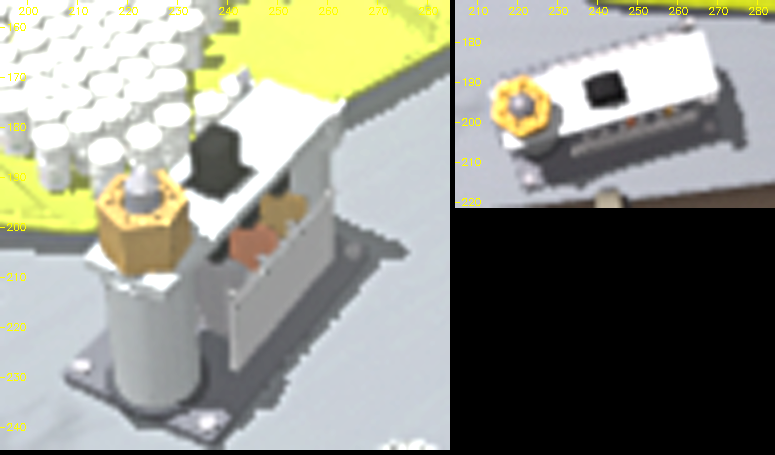

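The nut sits flat on the keeper, its top-face centre at scene (222.9,194.5) against a predicted (223.0,194.6) for fully down. The keeper is level and the arm is clear, so I'm handing in.

```bash
python3 -c "
from plant import bot
print(bot.close_job())"
```

```text
the job is handed in; nothing more can be done
None
```

I handed the job in at about 108 s: all three coupons are home in the rack, the keeper is seated flat, and the nut is screwed down until it bears on the keeper; the close-out call returned no verdict.

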